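Dock a dosing cup to the dust collar with the lab jack

ROBOT

A 7-joint arm with a two-finger parallel gripper is mounted at the origin on a cart in front of the work surface, level with it; the furniture and walls round the work are solid. World frame = base frame: x ahead of the robot, y to its left, z up, the work surface at z = 0. Lengths are in m, angles in rad, forces in N, time in s.
With the tool pointing down it reaches from about 0.35 to 0.9 m from the base axis. Payload 8.1 kg.
Tool frame: the origin (TCP) lies between the finger pads; the fingertips stand 11 mm ahead of it and the grasp point (between the pads) lies 8 mm behind it; z points along the fingers, y is the line along which they close (so a half turn about z gives the same grasp; the last joint's range is limited). The gripper opens to 92 mm and grips with 3 to 60 N. Pads are 19 mm wide; open, the fingers measure 130 mm over their backs; the gripper's body (75 mm by 190 mm) begins 47 mm behind the grasp point.
Start: joints at [-1.3, 0.434, 0.025, 1.573, -0.012, 1.134, -0.075], TCP at [0.228, 0.582, 0.238] pointing down, gripper open.
Joint ranges: [-2.62, 2.62], [-0.44, 2.09], [-1.27, 1.32], [0.08, 2.57], [-1.32, 4.46], [0.12, 2], [-2.74, 2.74]. Speed limits (rad/s): [2.22, 2.22, 3.01, 3.01, 3.14, 3.14, 3.14].

INTERFACE

Orientations are given as a rotation vector (axis times angle).
In Python, from cell import observe, get_image, camera_params, sign_off gives the robot as it stands.
- The arm moves only by the shell command python3 -m pendant 'ROWS' [FORCE]. ROWS is JSON, one flat list of numbers, 7 for each row, row after row: the shift along the tool's x, y, z in m, then the turn, a rotation vector about the tool's x, y, z in rad, then the finger opening in m, from 0 to 0.0918. In form: [dx, dy, dz, rx, ry, rz, jaw, dx, dy, dz, rx, ry, rz, jaw, ...]. A call has 1 to 10 rows; each row shifts and turns the commanded pose from where the row before left it, along the tool's axes as they then stand; what a row does not reach is not made up. A row lasts 1/8 s, in which the tool goes at most 62.5 mm and 10.7 degrees, less where a joint would pass 70% of its speed; a pose out of reach is approached as far as the arm can. A call is refused whole if a number of a shift passes 0.0625 or a number of a turn 0.188, either way. A call with a gripper value outside its range is refused whole. The fingers move at their own pace and stop on an object; FORCE is the grip in N (left out, the last holds). Time passes only in rows, so rows that do not move let the fingers close. It gives the time, the measured TCP pose, the force, the opening and the grip force at its end, in the units of the state.
- observe(): the state, without advancing time (a new reading comes with each control period).
- get_image(name): name is "scene" or "top"; returns the picture (420x560x3 uint8, red, green, blue); there is no depth.
- camera_params(name): a dict with "intrinsics" (3x3 intrinsics, pixels), "eye" and "rotation" of the camera in the world. Camera axes: x right, y down, z forward; pixel columns grow to the right and rows downward; lengths in m; the calibration is good to about 2 mm. A picture is of the moment at which its call begins. camera_params takes no time and is no camera call.
- sign_off(): hands the job in; it is judged then, once.
The state is a dict: "clock": time; "joints": joint angles; "dq": joint speeds; "joint_efforts": joint torques, N m; "position": TCP position; "ee_rot": TCP orientation; "force": force on the tool from outside, world axes, zero at the start; "ft_torque": the same for the moment, N m; "width": opening from 0.0 (shut) to 1.0 (fully open); "gripper_force": force on a finger pad.
Only numpy, scipy, OpenCV 4.12 (cv2) and the standard library are available. Lean on these libraries where they do the work, as an engineer would, in place of code of your own. Each camera call takes 0.05 s, during which the arm holds its last target. There are 200 camera calls.

TASK

Dock one dosing cup to the filling funnel: lift the top cup straight up off the nested stack without dragging the next one up, stand it on the free worktop and let go, then take it again by its handle and stand it on the lab jack's platform, centred under the funnel's dust collar. Then turn the jack's knob clockwise to raise the platform until the cup's rim just touches the floating collar, lifting the collar no more than 3 mm off its stop. Leave the cup standing there, and do not disturb the other two cups, the bottles or the timer.

Things in the scene. Friction and masses are not known exactly. Their poses are not given: they have to be found in the camera images.
- cup_1: top cup of the stack, to be docked: tapered steel cup 42 mm high, outer diameter 64 mm at the rim, 46 mm at the base, wall 2 mm, 0.06 kg; straight handle along its -x. Origin at the centre of its underside, z up; in the stack 28 mm above the worktop (rim at 70 mm). Only the top 14 mm of it is exposed above the next rim, which has the same 64 mm diameter: fingers reaching lower grip two cups
- cup_1_handle (a point): grip point on the top cup's handle: black sleeve 10 mm thick (along the cup's y), 11 mm high, 52 mm long, 60 to 112 mm from the cup's axis. This point lies 90 mm out along the cup's -x and 34.5 mm above its underside, mid-height of the sleeve. In the stack only 3 mm lie between the handles. Under the funnel there is room for a gripper at the handle only, not at the rim
- cup_2: second cup, identical, its handle right below the first; stays in the stack. Origin at the centre of its underside, 14 mm above the worktop. Each cup stands on the rim below by small lugs on its outside, 28 to 31 mm above its own base, out to radius 32 mm
- cup_3: the lowest cup, identical, standing on the worktop. Origin at the centre of its underside
- jack: scissor lab jack, fixed; aluminium base and platform 124 mm (x) by 104 mm (y), black knob at its near end. Origin at the centre of its underside on the worktop, z up; its -x points along the screw to the knob, roughly towards the robot. A cup on it should have its handle to the left or right (jack's +y or -y), clear of the knob. A stand's rod rises 92 mm behind the jack's centre
- platform_top (a point): centre of the upper face of the jack's platform (124 mm along the jack's x, 104 mm along its y), at z = 100 mm at the start. Rises straight up as the knob is turned
- knob_center (a point): centre of the knob: black ribbed cylinder 34 mm in diameter, 26 mm long, on a horizontal axis along the jack's x, 116 mm from the jack's centre towards its -x, z = 53 mm at the start; it rises by half of the platform's rise. Can be pinched across its diameter from above, the tool upright or tilted sideways (mind the wall on the right, at y = -0.44 m); 54 mm from the edge of the platform
- jack_knob (a joint): angle of the knob, rad, 0 at the start, range -1 to 9; positive is clockwise seen from the robot (right-hand turn about the jack's +x) and raises the platform by 2.2 mm per rad (13.8 mm a turn). Friction 0.1 N m; it stays where it is left
- collar: floating dust collar: white disc, blue below, 84 mm in diameter, 9 mm thick, 34 mm sleeve above. Origin at the centre of its flat underside, over the platform's centre, z 148 to 151 mm at the start (6 to 9 mm above the rim of a cup on the platform). Slides freely straight up, at most 25 mm, when pushed (0.12 kg, no spring). Funnel above: 68 mm wide, 90 to 170 mm over the underside, arm to the rod
- wash_bottle: white wash bottle with a red top, 69 x 93 x 156 mm, on the right; leave it. Origin under its centre
- timer: white timer with three coloured buttons, 58 x 68 x 19 mm, lying on the right; leave it. Origin under its centre
- red_dropper_bottle: brown-red dropper bottle with a red rubber bulb, 52 x 52 x 120 mm, on the right; leave it. Origin under its centre
- clear_bottle: clear glass stoppered bottle, 52 x 52 x 108 mm, on the right; leave it. Origin under its centre

How it is judged:
On the way, in this order (a step that is already met when the one before it is completed fails the run):
1. the top cup stands upright on the worktop, clear of the stack, let go (height (world z) of cup_1 below 0.004 m and angle between cup_1's own z axis and vertical below 0.06 rad and horizontal distance between cup_1 and cup_2 above 0.07 m and contact force between cup_1 and the fingers below 0.05 N), for 0.2 s.
2. the cup stands on the platform centred under the collar, let go (z of cup_1 in the frame of platform_top between -0.003 and 0.003 m and horizontal distance between cup_1 and collar below 0.009 m and angle between cup_1's own z axis and vertical below 0.06 rad and contact force between cup_1 and the fingers below 0.05 N), for 0.2 s.
At the end, for the whole second after the job is handed in: The top cup stands upright and released on the platform, centred under the collar within 9 mm; its rim touches the collar (over 0.2 N) and the collar is less than 3 mm above its stop. The other cups have moved less than 15 mm, bottles and timer less than 30 mm (all of step 2 and contact force between cup_1 and collar above 0.2 N and distance of collar from where it was at the start of the episode below 0.003 m and linear speed of cup_1 below 0.01 m/s and distance of each of cup_2, cup_3 from where it was at the start of the episode below 0.015 m and distance of each of wash_bottle, timer, red_dropper_bottle, clear_bottle from where it was at the start of the episode below 0.03 m).
It fails at once if another cup is dragged up or shifted by 15 mm or more (distance of any of cup_2, cup_3 from where it was at the start of the episode above 0.015 m).
It fails at once if a bottle or the timer is shifted by 30 mm or more (distance of any of wash_bottle, timer, red_dropper_bottle, clear_bottle from where it was at the start of the episode above 0.03 m).
It also fails if it takes over 72 s, if anything falls off the work surface, if the arm or the gripper's body presses on something with over 40 N, if the wrist force passes 120 N, or if a joint passes its speed limit or range.

## Working session

There is one attempt and no reset: what is moved stays moved. The work goes in short steps, Python scripts to look and compute and a shell command to move; the robot and the scene stay as the last step left them, time stands still between calls to the robot, and variables do not carry over. Pictures are saved under pics/ and viewed, at most 10 in all, crops included, and the job is handed in when it is done.

```bash
mkdir -p pics; ls; python3 - <<'E'
from cell import *
import cv2
o=observe();print(o)
for n in("scene","top"):
    im=get_image(n);cv2.imwrite(f"pics/{n}0.png",im[:,:,::-1]);print(n,camera_params(n))
E
```

```text
pics
{'clock': 0.0, 'joints': array([-1.29964782,  0.43518763,  0.02495092,  1.57409923, -0.01156579,
        1.13396408, -0.07509467]), 'dq': array([3.43044936e-04, 7.24468593e-04, 7.26908856e-04, 1.20189004e-03,
       4.22429437e-04, 8.97343705e-05, 1.41689087e-03]), 'joint_efforts': array([-9.82445817e-04, -6.67833281e+01,  9.84540246e-01, -3.14470375e+01,
       -6.05237042e-02,  4.28565522e-02,  1.52457610e-04]), 'position': array([0.22806558, 0.58138396, 0.23696583]), 'ee_rot': array([-5.83694917e-01, -3.08676584e+00,  2.37025964e-03]), 'force': array([-0.06484742, -0.28079322, -0.32524854]), 'ft_torque': array([ 0.06434249,  0.04014643, -0.03428764]), 'gripper_force': 0.0, 'width': 0.9970988098958646}
scene {'intrinsics': array([[504.85088015,   0.        , 279.22620934],
       [  0.        , 504.85088015, 213.64767092],
       [  0.        ,   0.        ,   1.        ]]), 'eye': array([0.65978095, 1.1978631 , 0.64729044]), 'rotation': array([-0.14819694, -2.59405522,  1.70157118])}
top {'intrinsics': array([[486.61743597,   0.        , 278.8276622 ],
       [  0.        , 486.61743597, 211.72948692],
       [  0.        ,   0.        ,   1.        ]]), 'eye': array([0.29826202, 0.00932809, 1.41546613]), 'rotation': array([-2.12205886,  2.12125442, -0.18925144])}
```

View pics/scene0.png

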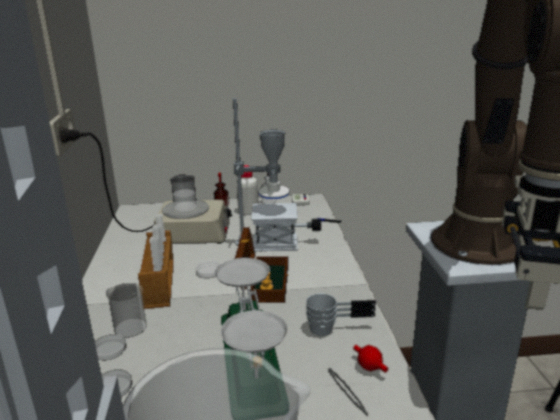

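View pics/top0.png

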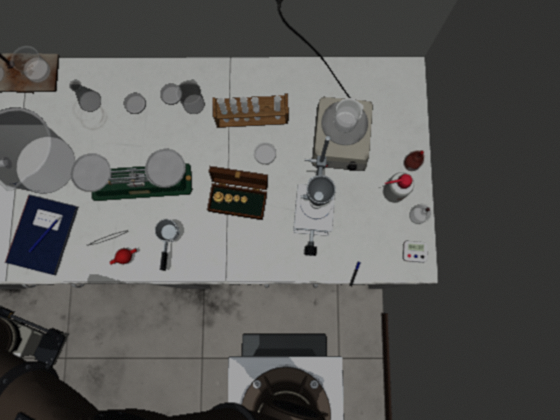

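The scene view shows the stack at about (321,312) with its black handles at (362,309). The jack is at (275,225), its knob at (315,225), and the collar at (273,193). In the top view the stack is at (168,230), handle (164,260), platform about (314,208) and knob (311,250). I'll enlarge these for measuring.

```bash
cat > h.py <<'E'
import numpy as np,cv2
from scipy.spatial.transform import Rotation as R
from cell import *
C={n:camera_params(n) for n in("scene","top")}
def ray(n,u,v):
    c=C[n];return c["eye"],R.from_rotvec(c["rotation"]).as_matrix()@np.linalg.inv(c["intrinsics"])@[u,v,1]
def plane(n,u,v,z):
    e,d=ray(n,u,v);return e+d*(z-e[2])/d[2]
def proj(n,p):
    c=C[n];q=c["intrinsics"]@R.from_rotvec(c["rotation"]).as_matrix().T@(np.array(p)-c["eye"]);return q[:2]/q[2]
def blob(n,im,box,thr,z=None,lo=True):
    x0,y0,x1,y1=box;g=im[y0:y1,x0:x1].max(2);m=(g<thr) if lo else (g>thr)
    k,l,s,c=cv2.connectedComponentsWithStats(m.astype(np.uint8));i=1+s[1:,4].argmax()
    ys,xs=np.where(l==i);(rc,sz,a)=cv2.minAreaRect(np.c_[xs+x0,ys+y0].astype(np.float32))
    return np.array(c[i])+[x0,y0],s[i],rc,sz,a
def tcp():
    o=observe();r=R.from_rotvec(o["ee_rot"]);return o["position"],r.as_matrix()
E
python3 - <<'E'
from h import *
t=cv2.imread("pics/top0.png");s=cv2.imread("pics/scene0.png")
a=t[165:275,140:350];a=cv2.resize(a,None,fx=3.8,fy=3.8,interpolation=cv2.INTER_CUBIC)
cv2.imwrite("pics/topc.png",a)
b=s[120:350,200:390];cv2.imwrite("pics/scenec.png",cv2.resize(b,None,fx=2.6,fy=2.6,interpolation=cv2.INTER_CUBIC))
for n,im,box,z in(("top",t,(150,245,180,275),.068),("top",t,(300,238,325,262),.066)):
    c,st,rc,sz,an=blob(n,im,box,60);print(n,c,st,rc,sz,an,plane(n,*c,z))
for box in ((345,295,385,322),(305,215,325,233)):
    c,st,rc,sz,an=blob("scene",s,box,60);print("scene",c,st,rc,sz,an,plane("scene",*c,.055))
E
```

```text
top [163.7  260.52] [ 10   6   8  19 100] (163.8000030517578, 260.10003662109375) (5.581562519073486, 18.357141494750977) 7.125016689300537 [0.41245646 0.33720778 0.068     ]
top [310.20168067 249.18487395] [  5   4  12  14 119] (310.5, 248.5) (13.0, 11.0) 90.0 [ 0.4442677  -0.06882417  0.066     ]
scene [362.21351351 308.41081081] [  5   6  26  16 370] (362.5, 308.5) (25.0, 15.0) 0.0 [0.41839264 0.35048157 0.055     ]
scene [315.21359223 224.62135922] [  3   4  13  12 103] (314.0, 224.5) (11.0, 12.0) 90.0 [ 0.44624687 -0.06543411  0.055     ]
```

View pics/topc.png

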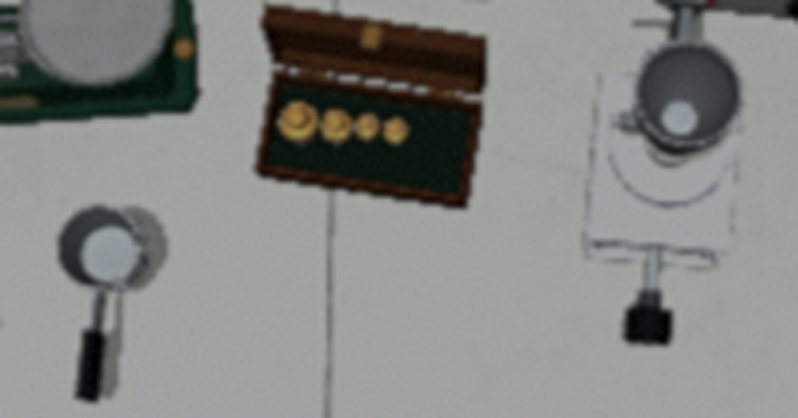

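View pics/scenec.png

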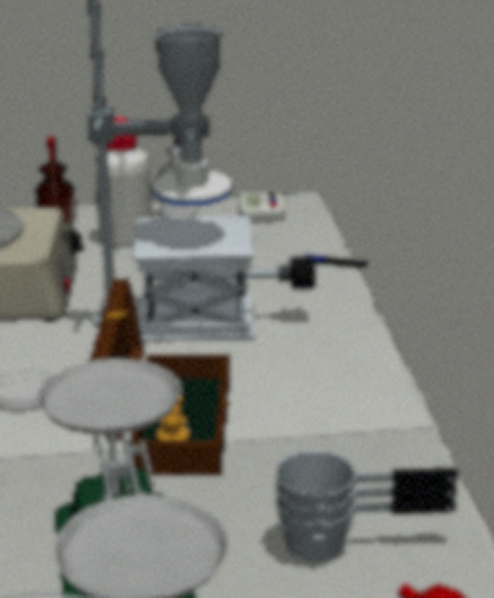

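The top crop shows the rim centred near (100,248), its shadow to the right, and the collar's lower arc with its bottom at (670,205). The platform corners are near (600,75), (742,85), (722,250) and (585,243). The scene crop shows three nested cups, the blue collar edge near (193,197), and clear access to the knob.

```bash
python3 - <<'E'
from h import *
t=cv2.imread("pics/top0.png");s=cv2.imread("pics/scene0.png")
f=lambda u,v:(u/3.8+140-.4,v/3.8+165-.4)
print("rim",plane("top",*f(100,248),.070))
P=[plane("top",*f(*c),.1) for c in((600,75),(742,85),(722,250),(585,243))];print("plat",np.round(P,3),np.mean(P,0))
print("collar top",plane("top",*f(670,144),.155))
# blue ring in scene
b=s.astype(int);m=((b[:,:,0]-b[:,:,2])>25);m[:180]=0;m[215:]=0;m[:,:245]=0;m[:,300:]=0
ys,xs=np.where(m);print("blue",len(xs),xs.min(),xs.max(),ys.min(),ys.max())
for x in range(xs.min(),xs.max()+1,3):
    q=ys[xs==x]
    if len(q):print((x,q.min(),q.max()),end="")
print()
# stack rims in scene: rim top ellipse crop
g=lambda u,v:(u/2.6+200-.4,v/2.6+120-.4)
print("rim scene L/R",plane("scene",*g(277,474),.07),plane("scene",*g(354,474),.07))
print("platform scene corners",[np.round(plane("scene",*g(*c),.1),3) for c in((135,258),(252,262),(250,218))])
# handle axis dir & rows
m=(t[245:275,150:180].max(2)<60);ys,xs=np.where(m)
for y in np.unique(ys):print(y+245,(xs[ys==y]+150).mean(),end=";")
print()
# where funnel/collar would predict
for y in(-.06,-.065,-.07,-.075,-.08):print(y,proj("scene",(.562,y,.15)),proj("top",(.562,y,.155)))
E
```

```text
rim [0.49793479 0.33432198 0.07      ]
plat [[ 0.621 -0.034  0.1  ]
 [ 0.614 -0.137  0.1  ]
 [ 0.492 -0.12   0.1  ]
 [ 0.497 -0.022  0.1  ]] [ 0.55603554 -0.07823799  0.1       ]
collar top [ 0.558403   -0.08010786  0.155     ]
blue 45 262 286 195 198
(262, np.int64(196), np.int64(196))(265, np.int64(197), np.int64(198))(268, np.int64(197), np.int64(198))(271, np.int64(197), np.int64(198))(274, np.int64(197), np.int64(198))(277, np.int64(197), np.int64(198))(280, np.int64(197), np.int64(198))(283, np.int64(196), np.int64(197))(286, np.int64(195), np.int64(195))
rim scene L/R [0.53147566 0.33428658 0.07      ] [0.4718322  0.34228913 0.07      ]
platform scene corners [array([ 0.624, -0.031,  0.1  ]), array([ 0.507, -0.003,  0.1  ]), array([ 0.494, -0.119,  0.1  ])]
251 165.0;252 164.5;253 164.0;254 164.5;255 164.5;256 164.5;257 164.0;258 164.0;259 164.0;260 163.5;261 163.5;262 163.5;263 163.5;264 163.5;265 163.5;266 163.0;267 163.0;268 162.5;269 163.0;
-0.06 [273.11424799 196.00067632] [308.29139532 201.16529396]
-0.065 [272.95053209 195.32601453] [310.18272493 201.16456719]
-0.07 [272.78791195 194.65586829] [312.07415275 201.16384039]
-0.075 [272.62637661 193.99019241] [313.96567879 201.16311355]
-0.08 [272.46591525 193.32894233] [315.85730305 201.16238668]
```

```bash
cat >> h.py <<'E'
def delta(p,yaw=None):
    o,M=tcp();d=M.T@(np.array(p)-o);y=np.degrees(np.arctan2(M[1,1],M[0,1]))
    print("tcp",o.round(4),"tool-y yaw",y.round(2),"tilt z",M[:,2].round(4),"shift in tool axes",d.round(4), "" if yaw is None else "tool rz %.3f"%np.radians(y-yaw))
E
python3 - <<'E'
from h import *
a=plane("top",164.8,251.5,.068);b=plane("top",162.8,268.5,.068);print(a,b,np.degrees(np.arctan2(*(a-b)[1::-1])))
print(plane("scene",362.2,308.4,.0485),plane("scene",273,198.4,.1495))
print("box",plane("top",210,209,.0),plane("top",264,218,.0))
delta((.410,.3375,.14),88)
E
```

```text
[0.43748786 0.33525952 0.068     ] [0.39045223 0.33871807 0.068     ] -4.205415348761407
[0.41576137 0.34114039 0.0485    ] [ 0.56373347 -0.04402132  0.1495    ]
box [0.57081862 0.22304042 0.        ] [0.54371234 0.06271343 0.        ]
tcp [0.2281 0.5814 0.237 ] tool-y yaw 68.58 tilt z [-3.0e-04 -1.4e-03 -1.0e+00] shift in tool axes [-0.2584 -0.1605  0.0973] tool rz -0.339
```

```bash
python3 -m pendant '[-0.043,-0.027,0.01,0,0,0,0.06,-0.043,-0.027,0.01,0,0,0,0.06,-0.043,-0.027,0.015,0,0,0,0.06,-0.043,-0.027,0.02,0,0,0,0.06,-0.043,-0.0265,0.02,0,0,0,0.06,-0.043,-0.026,0.022,0,0,0,0.06,0,0,0,0,0,-0.16,0.06,0,0,0,0,0,-0.16,0.06,0,0,0,0,0,0,0.06]'; python3 - <<'E'
from h import *
delta((.410,.3375,.100),87)
im=get_image("top");cv2.imwrite("pics/top1.png",im[150:300,100:250,::-1].repeat(4,0).repeat(4,1))
E
```

```text
clock: 1.23
position: [0.4098, 0.3379, 0.1405]
ee_rot: [-0.087, -3.14, 0.0]
force: [0.4, 0.2, 0.1]
width: 0.654
gripper_force: 0.0
tcp [0.4098 0.3379 0.1405] tool-y yaw 86.84 tilt z [-6.e-04 -2.e-04 -1.e+00] shift in tool axes [-0.0003 -0.0003  0.0405] tool rz -0.003
```

View pics/top1.png

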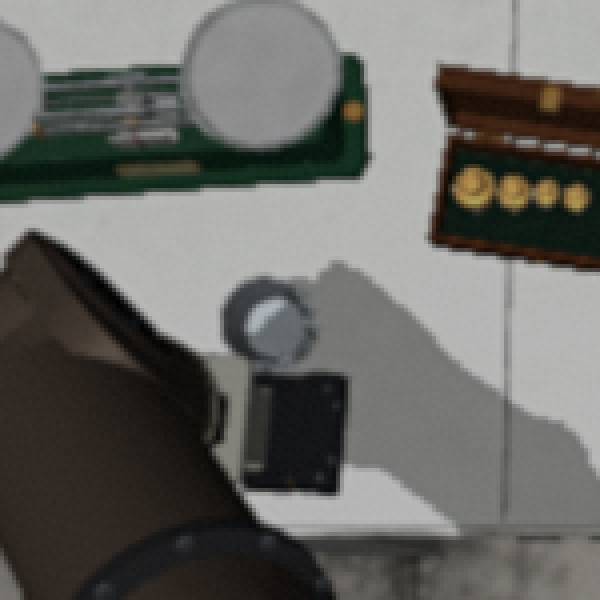

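The gripper body covers the handle at (295,435) and the rim at (268,320) is clear. The tool is lined up, so I'll descend to TCP z = 0.070 and close.

```bash
python3 -m pendant '[0,0,0.035,0,0,0,0.04,0,0,0.025,0,0,0,0.03,0,0,0.0105,0,0,0,0.025,0,0,0,0,0,0,0.025,0,0,0,0,0,0,0.016,0,0,0,0,0,0,0.005,0,0,0,0,0,0,0.0,0,0,0,0,0,0,0.0]' 25; python3 -m pendant '[0,0,0,0,0,0,0,0,0,0,0,0,0,0]' 40
python3 -c "
from h import *
delta((.410,.3375,.070),87);print(observe()['force'])"
```

```text
clock: 2.28
position: [0.41, 0.3386, 0.0706]
ee_rot: [0.085, 3.14, 0.001]
force: [-0.0, -0.3, 0.9]
width: 0.109
gripper_force: 25.0
clock: 2.52
position: [0.4099, 0.3384, 0.0704]
ee_rot: [0.085, 3.14, 0.001]
force: [-1.0, 1.1, 2.7]
width: 0.102
gripper_force: 40.0
tcp [0.4099 0.3384 0.0704] tool-y yaw 86.92 tilt z [ 2.e-04  4.e-04 -1.e+00] shift in tool axes [-0.0002 -0.0009  0.0004] tool rz -0.001
[-1.02915075  1.09804795  2.67084676]
```

Gripped at about 9–10 mm, the sleeve's thickness. Now a slow lift straight up.

```bash
python3 -m pendant '[0,0,-0.003,0,0,0,0,0,0,-0.005,0,0,0,0,0,0,-0.007,0,0,0,0,0,0,-0.01,0,0,0,0,0,0,-0.015,0,0,0,0,0,0,-0.02,0,0,0,0,0,0,-0.02,0,0,0,0,0,0,0,0,0,0,0]'
python3 - <<'E'
from h import *
print(observe()['force'],observe()['width'])
im=get_image("scene");cv2.imwrite("pics/s2.png",cv2.resize(im[230:360,270:420,::-1],None,fx=4,fy=4,interpolation=cv2.INTER_CUBIC))
E
```

```text
clock: 3.52
position: [0.4107, 0.3391, 0.1523]
ee_rot: [0.085, 3.138, 0.004]
force: [-0.1, 1.4, -0.5]
width: 0.101
gripper_force: 40.0
[-0.05277889  1.40446327 -0.5378734 ] 0.1013522682376043
```

View pics/s2.png

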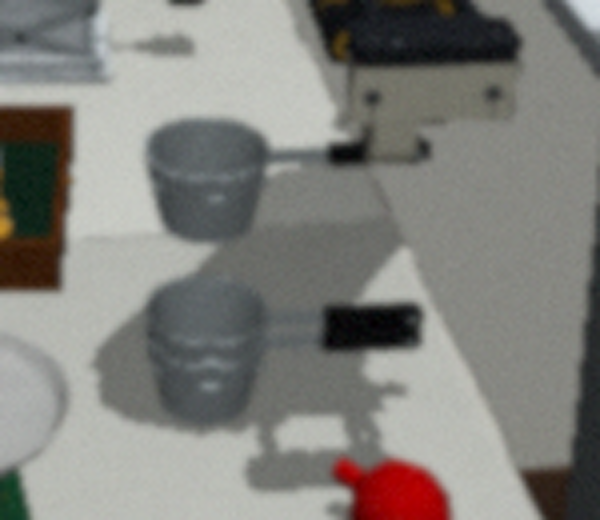

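The top cup is free at (208,180) and level. The two others are still nested at (207,350). Next: move it to the free worktop and turn it.

```bash
python3 -m pendant '[-0.003,-0.038,0,0,0,0,0,-0.006,-0.038,0,0,0,0,0,-0.006,-0.038,0,0,0,0,0,-0.006,-0.038,0,0,0,0,0,-0.006,-0.038,0,0,0,0,0,-0.005,-0.038,0,0,0,0,0]'; python3 -m pendant '[0,0,0,0,0,0.17,0,0,0,0,0,0,0.18,0,0,0,0,0,0,0.18,0,0,0,0,0,0,0.18,0,0,0,0,0,0,0.18,0,0,0,0,0,0,0.18,0,0,0,0,0,0,0.18,0,0,0,0,0,0,0.18,0,0,0,0,0,0,0.18,0,0,0,0,0,0,0,0]'
python3 -c "
from h import *
delta((.43,.11,.0424),-5.5);print(observe()['joints'])"
```

```text
clock: 4.32
position: [0.4291, 0.1074, 0.1497]
ee_rot: [-0.085, -3.14, 0.001]
force: [1.0, -0.5, -0.3]
width: 0.101
gripper_force: 40.0
clock: 5.58
position: [0.429, 0.1088, 0.1498]
ee_rot: [-2.321, -2.117, 0.002]
force: [-0.2, -0.7, -0.8]
width: 0.099
gripper_force: 40.0
tcp [0.429  0.1088 0.1498] tool-y yaw -5.26 tilt z [-8.e-04 -7.e-04 -1.e+00] shift in tool axes [0.0014 0.0009 0.1074] tool rz 0.004
[-0.69972464  0.25343934  0.40068992  2.13336802 -0.1389597   0.77993782
 -0.30308003]
```

```bash
python3 -m pendant '[0,0,0.03,0,0,0,0,0,0,0.04,0,0,0,0,0,0,0.025,0,0,0,0,0,0,0.006,0,0,0,0,0,0,0.004,0,0,0,0,0,0,0.002,0,0,0,0,0,0,0,0,0,0,0]'
python3 -c "
from h import *
print(observe()['force'])"
```

```text
clock: 6.45
position: [0.4299, 0.109, 0.0438]
ee_rot: [2.322, 2.116, 0.002]
force: [0.0, 0.3, -0.8]
width: 0.103
gripper_force: 40.0
[ 0.04836965  0.26323969 -0.75793764]
```

```bash
python3 -m pendant '[0,0,0.0015,0,0,0,0,0,0,0.001,0,0,0,0,0,0,0,0,0,0,0]'
python3 -c "
from h import *
print(observe()['force'])
im=get_image('scene');cv2.imwrite('pics/s3.png',cv2.resize(im[200:330,220:420,::-1],None,fx=4,fy=4,interpolation=cv2.INTER_CUBIC))"
```

```text
clock: 6.82
position: [0.4302, 0.1098, 0.0412]
ee_rot: [2.321, 2.117, 0.003]
force: [0.8, 4.8, 5.7]
width: 0.103
gripper_force: 40.0
[0.76725307 4.77955531 5.65331887]
```

View pics/s3.png

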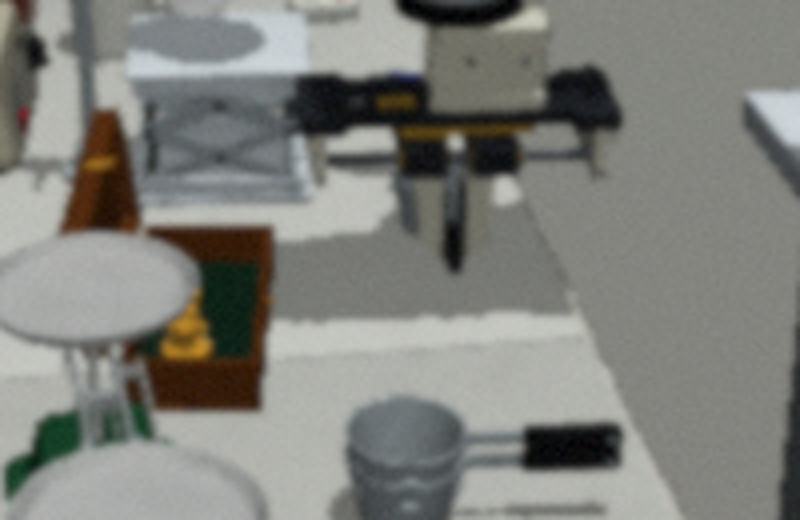

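The gripped cup stands on the worktop under the fingers at (455,250), with 5.7 N of support force. Release, back off and measure it.

```bash
python3 -m pendant '[0,0,0,0,0,0,0.02,0,0,0,0,0,0,0.04,0,0,0,0,0,0,0.05,0,0,0,0,0,0,0.05,0,0,-0.03,0,0,0,0.05,0,0,-0.06,0,0,0,0.05,0.06,0,-0.06,0,0,0,0.05,0.06,0,0,0,0,0,0.05,0.06,0,0,0,0,0,0.05,0,0,0,0,0,0,0.05]'
python3 - <<'E'
from h import *
delta((.43,.11,.0414))
im=get_image('top')[:,:,::-1];s=get_image('scene')[:,:,::-1]
cv2.imwrite('pics/t4r.png',im);cv2.imwrite('pics/s4r.png',s)
a=cv2.resize(im[190:290,210:330],None,fx=5,fy=5,interpolation=cv2.INTER_CUBIC)
cv2.imwrite('pics/t4.png',a)
E
```

```text
clock: 8.12
position: [0.444, 0.2775, 0.1746]
ee_rot: [-2.314, -2.123, -0.002]
force: [0.3, -1.3, 1.0]
width: 0.544
gripper_force: 0.0
tcp [0.444  0.2775 0.1746] tool-y yaw -4.92 tilt z [ 3.0e-04  1.6e-03 -1.0e+00] shift in tool axes [-0.1683  0.0004  0.133 ]
```

View pics/t4.png

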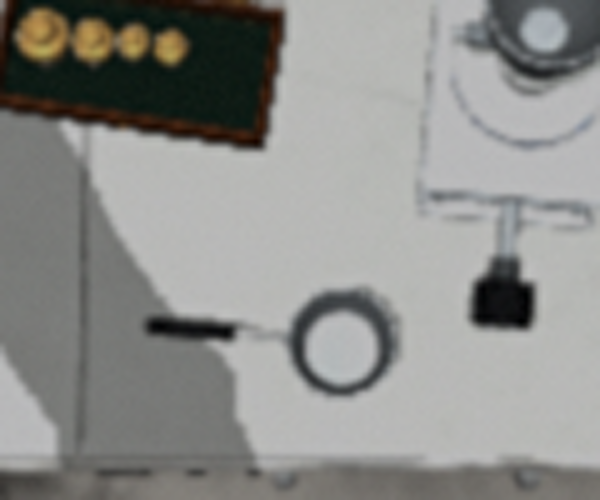

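The top view shows the rim at crop (341,342), the handle at (190,327) pointing left, and the collar's arc with its bottom at (530,147).

```bash
python3 - <<'E'
from h import *
from scipy.optimize import least_squares
im=cv2.imread('pics/t4r.png');g=cv2.imread('pics/top0.png').max(2).astype(np.float32)*.5+im.max(2)*.5
c,st,rc,sz,an=blob("top",im,(235,245,262,265),60);print("handle px",c,st);H=plane("top",*c,.0375)
m=(im[240:275,255:300].max(2)<110).astype(np.uint8);m[:,:8]=0
ct=max(cv2.findContours(m,0,2)[0],key=cv2.contourArea)[:,0]+[255,240];(x,y),r=cv2.minEnclosingCircle(ct)
print("rim px",x,y,r,"expect r",486.6*.032/1.373, "bbox mid",(ct.min(0)+ct.max(0))/2)
for q in((x,y),(277.8,258)):
    Rm=plane("top",*q,.042);d=Rm-H;print("rim",Rm,"handle",H,"dist",np.hypot(*d[:2]),"yaw",np.degrees(np.arctan2(d[1],d[0])))
bh=cv2.morphologyEx(g,cv2.MORPH_BLACKHAT,np.ones((7,7)))
ys,xs=np.mgrid[0:420,0:560];d0=np.hypot(xs-315.8,ys-202.8)
k=(bh>12)&(abs(d0-16.2)<2.5)&(ys>204);print("arc n",k.sum())
P=np.c_[xs[k],ys[k]];w=np.sqrt(bh[k])
for z in(.150,.158):
    W=np.array([plane("top",*p,z)[:2] for p in P])
    s=least_squares(lambda q:w*(np.hypot(*(W-q[:2]).T)-q[2]),[.558,-.08,.042]);s2=least_squares(lambda q:w*(np.hypot(*(W-q[:2]).T)-.042),[.558,-.08]);print(z,s.x,s2.x)
c,st,*_=blob("top",im,(300,238,325,262),60);print("knob",plane("top",*c,.066))
E
```

```text
handle px [247.20833333 255.4375    ] [ 4  9 18  4 48]
rim px 278.0 258.0 10.440406799316406 expect r 11.341005098324837 bbox mid [278. 258.]
rim [0.42189819 0.02086864 0.042     ] handle [0.42952855 0.10819551 0.0375    ] dist 0.0876595911075113 yaw -94.99365287373918
rim [0.42189797 0.02143291 0.042     ] handle [0.42952855 0.10819551 0.0375    ] dist 0.08709749433659285 yaw -95.02611033538139
arc n 80
0.15 [ 0.56047098 -0.0811791   0.04406918] [ 0.55809839 -0.08086328]
0.158 [ 0.55881335 -0.08060694  0.04379058] [ 0.55676023 -0.08033418]
knob [ 0.44314791 -0.06833183  0.066     ]
```

```bash
python3 -m pendant '[-0.056,0,0,0,0,0,0.05,-0.056,0,0,0,0,0,0.05,-0.056,0,0.04,0,0,0,0.05,0,0,0.05,0,0,0,0.04,0,0,0.035,0,0,0,0.03,0,0,0.008,0,0,0,0.025,0,0,0,0,0,0,0.025]'; python3 -c "
from h import *
delta((.4302,.1098,.0416),-5.26)"
```

```text
clock: 9.1
position: [0.4295, 0.1093, 0.046]
ee_rot: [-2.324, -2.114, 0.001]
force: [0.5, -0.5, 0.1]
width: 0.273
gripper_force: 0.0
tcp [0.4295 0.1093 0.046 ] tool-y yaw -5.41 tilt z [-5.e-04 -4.e-04 -1.e+00] shift in tool axes [0.0006 0.0006 0.0044] tool rz -0.003
```

```bash
python3 -m pendant '[0.0005,0.0005,0.004,0,0,0,0.025,0,0,0,0,0,0,0.018,0,0,0,0,0,0,0.006,0,0,0,0,0,0,0,0,0,0,0,0,0,0]' 25; python3 -m pendant '[0,0,0,0,0,0,0,0,0,0,0,0,0,0]' 40; python3 -c "
from h import *
delta((.468,.0178,.148),-5.26)"
```

```text
clock: 9.72
position: [0.4304, 0.111, 0.0418]
ee_rot: [2.322, 2.116, 0.001]
force: [0.5, 1.1, 2.2]
width: 0.104
gripper_force: 25.0
clock: 9.98
position: [0.4303, 0.1108, 0.0417]
ee_rot: [2.322, 2.116, 0.001]
force: [-0.5, 1.9, 1.4]
width: 0.1
gripper_force: 40.0
tcp [0.4303 0.1108 0.0417] tool-y yaw -5.32 tilt z [ 3.e-04  2.e-04 -1.e+00] shift in tool axes [-0.0891  0.0462 -0.1063] tool rz -0.001
```

```bash
python3 -m pendant '[0,0,-0.004,0,0,0,0,0,0,-0.01,0,0,0,0,0,0,-0.03,0,0,0,0,0,0,-0.04,0,0,0,0,0,0,-0.022,0,0,0,0,-0.03,0.016,0,0,0,0,0,-0.03,0.015,0,0,0,0,0,-0.029,0.015,0,0,0,0,0,0,0,0,0,0,0,0,0,0,0,0,0,0,0]'; python3 - <<'E'
from h import *
delta((.468,.0178,.1448),-5.4)
im=get_image('top')[:,:,::-1];s=get_image('scene')[:,:,::-1]
cv2.imwrite('pics/s5.png',cv2.resize(s[160:260,220:350],None,fx=6,fy=6,interpolation=cv2.INTER_CUBIC))
cv2.imwrite('pics/t5r.png',im)
E
```

```text
clock: 11.22
position: [0.4672, 0.0181, 0.1478]
ee_rot: [-2.322, -2.115, 0.0]
force: [-0.4, 0.9, -0.6]
width: 0.104
gripper_force: 40.0
tcp [0.4672 0.0181 0.1478] tool-y yaw -5.34 tilt z [-5.e-04  3.e-04 -1.e+00] shift in tool axes [-0.0002  0.0008  0.003 ] tool rz 0.001
```

View pics/s5.png

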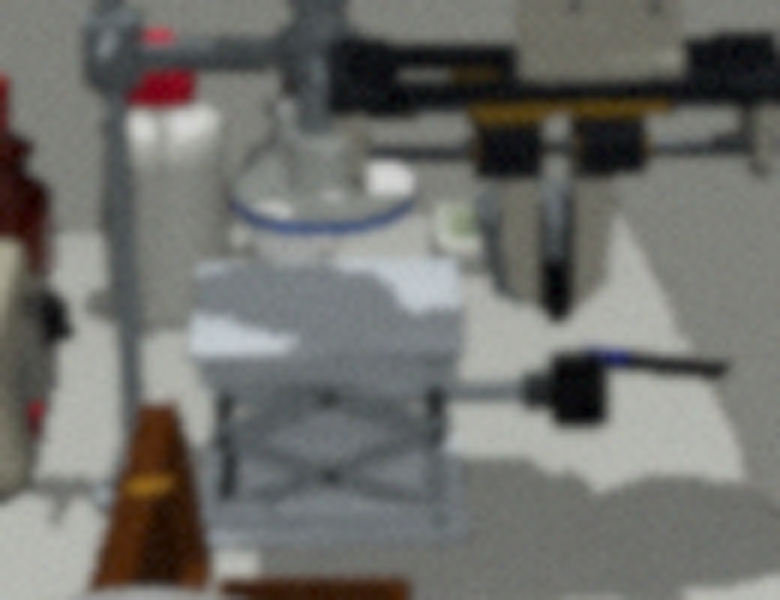

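The finger pair holds the handle at (557,290), with the collar ring at (320,215) and the platform clear. Now lower to 3 mm above platform height and slide in along the jack's x.

```bash
python3 -m pendant '[0,0,0.003,0,0,0,0,0,0.02,0,0,0,0,0,0,0.025,0,0,0,0,0,0,0.02,0,0,0,0,0,0,0.015,0,0,0,0,0,0,0.012,0,0,0,0,0,0,0.008,0,0,0,0,0,0,0,0,0,0,0,0,0,0,0,0,0,0]'; python3 -c "
from h import *
delta((.5678,.0089,.1417),-5.4);print(observe()['force'])"
```

```text
tcp [0.4672 0.0187 0.1477] tool-y yaw -5.25 tilt z [-4.e-04  4.e-04 -1.e+00] shift in tool axes [-0.0005  0.101   0.0059] tool rz 0.003
[-0.01264531 -0.20951806 -0.74702766]invalid input
```

```bash
python3 -m pendant '[0,0,0.003,0,0,0,0, 0,0.02,0,0,0,0,0, 0,0.025,0,0,0,0,0, 0,0.02,0,0,0,0,0, 0,0.015,0,0,0,0,0, 0,0.012,0,0,0,0,0, 0,0.008,0,0,0,0,0, 0,0,0,0,0,0,0, 0,0,0,0,0,0,0]'; python3 -c "
from h import *
delta((.5678,.0089,.1417),-5.4);print(observe()['force'])"
```

```text
clock: 12.45
position: [0.5667, 0.0084, 0.1445]
ee_rot: [-2.322, -2.115, 0.0]
force: [-0.1, 0.7, -1.5]
width: 0.102
gripper_force: 40.0
tcp [0.5667 0.0084 0.1445] tool-y yaw -5.34 tilt z [-5.e-04  1.e-04 -1.e+00] shift in tool axes [0.0006 0.001  0.0028] tool rz 0.001
[-0.07755317  0.70101189 -1.50570968]
```

Check alignment of the cup under the collar in the scene view before setting it down.

```bash
python3 -m pendant '[0.0005,0.001,0.0018,0,0,0,0, 0,0,0.0008,0,0,0,0, 0,0,0,0,0,0,0]'; python3 - <<'E'
from h import *
print(observe()['force'])
s=get_image('scene')[:,:,::-1];cv2.imwrite('pics/s6r.png',s)
cv2.imwrite('pics/s6.png',cv2.resize(s[170:240,235:325],None,fx=8,fy=8,interpolation=cv2.INTER_CUBIC))
E
```

```text
clock: 12.82
position: [0.5682, 0.009, 0.142]
ee_rot: [-2.322, -2.116, -0.0]
force: [0.6, 0.9, 1.5]
width: 0.099
gripper_force: 40.0
[0.60828149 0.87380292 1.45705291]
```

View pics/s6.png

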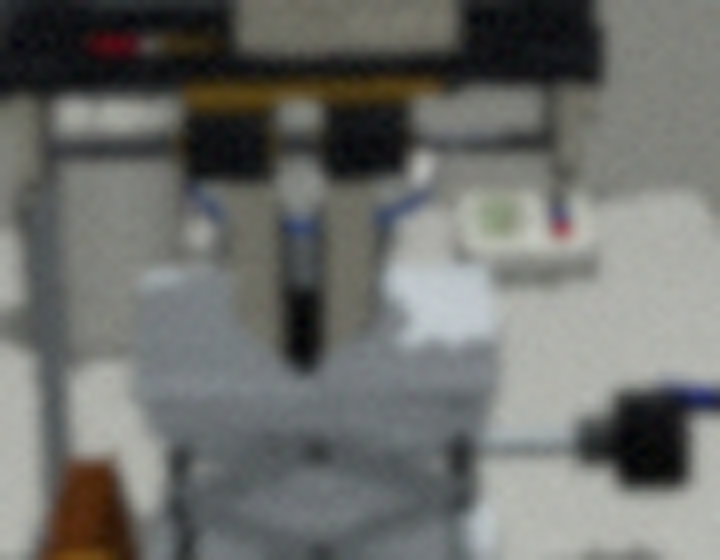

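The collar's blue edge is visible either side of the fingers at (205,200) and (405,205), centred about the handle at (300,300). Force went to +1.5 N, so the cup is touching the platform. I'll press a little, release and retreat.

```bash
python3 -m pendant '[0,0,0.0006,0,0,0,0, 0,0,0,0,0,0,0, 0,0,0,0,0,0,0.015, 0,0,0,0,0,0,0.03, 0,0,0,0,0,0,0.04, 0,0,0,0,0,0,0.045, 0,0,-0.01,0,0,0,0.045, 0,0,-0.02,0,0,0,0.045, 0.03,0,0,0,0,0,0.045, 0.04,0,-0.03,0,0,0,0.045]' 20;  python3 -m pendant '[0,-0.03,-0.04,0,0,0,0.045, 0,-0.05,-0.04,0,0,0,0.045, 0,-0.04,0,0,0,0,0.045, 0,0,0,0,0,0,0.045]'; python3 - <<'E'
from h import *
delta((.44,-.068,.16),80)
s=get_image('scene')[:,:,::-1];cv2.imwrite('pics/s7r.png',s);t=get_image('top')[:,:,::-1];cv2.imwrite('pics/t7r.png',t)
a=cv2.resize(s[170:240,235:325],None,fx=6,fy=6,interpolation=cv2.INTER_CUBIC);cv2.imwrite('pics/s7.png',a)
E
```

```text
clock: 14.12
position: [0.5738, 0.078, 0.2012]
ee_rot: [-2.324, -2.112, 0.004]
force: [1.3, 0.4, -0.1]
width: 0.494
gripper_force: 0.0
clock: 14.62
position: [0.4545, 0.0899, 0.2816]
ee_rot: [-2.32, -2.117, -0.003]
force: [1.0, 0.6, 0.7]
width: 0.49
gripper_force: 0.0
tcp [0.4545 0.0899 0.2816] tool-y yaw -5.24 tilt z [ 4.0e-04  2.3e-03 -1.0e+00] shift in tool axes [-0.1588 -0.      0.1212] tool rz -1.488
```

View pics/s7.png

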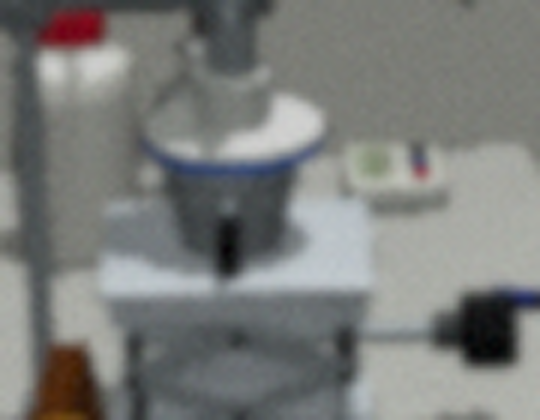

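The cup stands upright on the platform, its columns (centre 234) matching the collar's (235). Next, the knob: turn the tool so that its x lies along the jack's x. I've viewed enough pictures, so from here I only use numbers.

```bash
python3 -m pendant '[0,0,0,0,0,0.175,0.06, 0,0,0,0,0,0.175,0.06, 0,0,0,0,0,0.175,0.06, 0,0,0,0,0,0.175,0.06, 0,0,0,0,0,0.175,0.06, 0,0,0,0,0,0.175,0.06, 0,0,0,0,0,0.175,0.06, 0,0,0,0,0,0.175,0.06, 0,0,0,0,0,0.175,0.06, 0,0,0,0,0,0,0.06]'; python3 - <<'E'
from h import *
delta((.441,-.0682,.053),-95.5);print(observe()['joints'].round(2))
s=cv2.imread('pics/s7r.png')
print("sleeve end",plane("scene",235+228/6-.4,170+277/6-.4,.129))
print([np.round(plane("scene",235+u/6-.4,170+180/6-.4,.142),4) for u in(168,300)])
E
```

```text
clock: 15.98
position: [0.4574, 0.0893, 0.2803]
ee_rot: [3.137, -0.152, 0.0]
force: [-1.0, 0.1, 0.9]
width: 0.655
gripper_force: 0.0
tcp [0.4574 0.0893 0.2803] tool-y yaw -95.56 tilt z [ 2.0e-04 -1.1e-03 -1.0e+00] shift in tool axes [-0.0011  0.1581  0.2275] tool rz -0.001
[-0.89  0.13  0.67  1.92 -0.09  1.12 -1.85]
sleeve end [0.57127597 0.023385   0.129     ]
[array([ 0.5907, -0.0584,  0.142 ]), array([ 0.5323, -0.0493,  0.142 ])]
```

```bash
python3 -m pendant '[0,0.053,0,0,0,0,0.055, -0.001,0.053,0.02,0,0,0,0.055, 0,0.052,0.05,0,0,0,0.05, 0,0,0.05,0,0,0,0.05, 0,0,0,0,0,0,0.05]'; python3 - <<'E'
from h import *
delta((.441,-.0682,.053),-95.5)
t=cv2.imread('pics/t7r.png');t0=cv2.imread('pics/top0.png')
d=(t0.max(2).astype(int)-t.max(2));m=np.zeros_like(d,np.uint8);m[190:220,270:310]=((d>50)&(t.max(2)<80))[190:220,270:310]
ys,xs=np.where(m);print(len(xs),xs.min(),xs.max(),xs.mean(),ys.mean(),plane("top",xs.mean(),ys.mean(),.138),plane("top",xs.min()-.5,ys.mean(),.138))
s=cv2.imread('pics/s7r.png');m=s[195:222,262:285].max(2)<45;ys,xs=np.where(m);print(len(xs),xs.mean()+262,ys.min()+195,ys.max()+195,plane("scene",xs.mean()+262,ys.max()+195.5,.129))
print(s[200:220,271:275].max(2).tolist())
E
```

```text
clock: 16.6
position: [0.4389, -0.0614, 0.165]
ee_rot: [3.136, -0.15, -0.01]
force: [-0.3, -0.4, 0.8]
width: 0.542
gripper_force: 0.0
tcp [ 0.4389 -0.0614  0.165 ] tool-y yaw -95.49 tilt z [-0.0063 -0.0018 -1.    ] shift in tool axes [0.0034 0.0063 0.112 ] tool rz 0.000
74 274 293 283.36486486486484 200.77027027027026 [0.56666532 0.00587436 0.138     ] [0.56667586 0.0323318  0.138     ]
26 272.5 207 214 [0.57082664 0.01531926 0.129     ]
[[94, 90, 97, 91], [83, 91, 89, 85], [81, 91, 92, 86], [86, 101, 104, 92], [89, 103, 112, 89], [80, 91, 90, 81], [62, 55, 58, 55], [51, 36, 33, 49], [43, 24, 23, 36], [41, 21, 21, 39], [36, 23, 21, 39], [39, 10, 12, 39], [43, 14, 22, 40], [52, 25, 22, 50], [57, 34, 32, 60], [84, 59, 60, 91], [114, 106, 116, 140], [140, 135, 155, 167], [141, 141, 154, 156], [126, 130, 131, 127]]
```

The cup reads as (0.559, -0.080), matching the collar to about 1 mm. Descend on the knob.

```bash
python3 -m pendant '[0.003,0.006,0.03,0,0,0,0.05, 0,0,0.04,0,0,0,0.05, 0,0,0.03,0,0,0,0.05, 0,0,0.01,0,0,0,0.05, 0,0,0,0,0,0,0.05]'; python3 - <<'E'
from h import *
delta((.441,-.0682,.053),-95.5);print(observe()['joints'].round(2),observe()['force'])
E
```

```text
clock: 17.23
position: [0.4443, -0.0666, 0.058]
ee_rot: [-3.138, 0.15, -0.001]
force: [0.2, -0.2, -0.6]
width: 0.546
gripper_force: 0.0
tcp [ 0.4443 -0.0666  0.058 ] tool-y yaw -95.47 tilt z [ 8.e-04  4.e-04 -1.e+00] shift in tool axes [-0.0031  0.0019  0.005 ] tool rz 0.000
[-0.42  0.46  0.59  2.22 -0.47  0.58 -1.14] [ 0.20583067 -0.22547155 -0.5991828 ]
```

```bash
python3 -m pendant '[-0.003,0.0016,0.004,0,0,0,0.05, 0,0,0.001,-0.155,0,0,0.05, 0,0,0,-0.157,0,0,0.05, 0,0,0,-0.157,0,0,0.05, 0,0,0,-0.157,0,0,0.05, 0,0,0,-0.157,0,0,0.05, 0,0,0,0,0,0,0.05, 0,0,0,0,0,0,0.05]'; python3 - <<'E'
from h import *
delta((.441,-.0682,.053));print(observe()['joints'].round(2),observe()['force'])
E
```

```text
clock: 18.23
position: [0.4396, -0.0687, 0.0523]
ee_rot: [2.377, -0.117, -0.049]
force: [-0.2, -0.9, -0.6]
width: 0.545
gripper_force: 0.0
tcp [ 0.4396 -0.0687  0.0523] tool-y yaw -95.56 tilt z [-0.0692 -0.6869 -0.7235] shift in tool axes [ 0.0013  0.     -0.001 ] 
[-1.15  0.98  1.04  2.17 -0.15  0.66 -1.78] [-0.18492285 -0.85924913 -0.57430533]
```

```bash
python3 -m pendant '[0.001,0,-0.0007,0,0,0,0.042, 0,0,0,0,0,0,0.036, 0,0,0,0,0,0,0.03, 0,0,0,0,0,0,0.028, 0,0,0,0,0,0,0.028]' 30; python3 - <<'E'
from h import *
delta((.441,-.0682,.053));print(observe()['force'],observe()['width']*.0918)
E
```

```text
clock: 18.85
position: [0.4405, -0.0695, 0.0536]
ee_rot: [2.374, -0.118, -0.05]
force: [0.2, -3.0, 10.3]
width: 0.361
gripper_force: 30.0
tcp [ 0.4405 -0.0695  0.0536] tool-y yaw -95.64 tilt z [-0.0703 -0.6892 -0.7212] shift in tool axes [ 0.0003 -0.0013 -0.0005] 
[ 0.19875645 -2.97479738 10.31736422] 0.03316431802575461
```

```bash
python3 -m pendant '[0,0.0008,-0.0002,0.12,0,0,0.028, 0,0,-0.0002,0.16,0,0,0.028, 0,0,-0.0002,0.16,0,0,0.028, 0,0,-0.0002,0.16,0,0,0.028, 0,0,-0.0002,0.16,0,0,0.028]'; python3 - <<'E'
from h import *
delta((.441,-.0682,.0544));print(observe()['force'],observe()['ft_torque'],observe()['width']*.0918,observe()['joints'].round(2))
E
```

```text
clock: 19.48
position: [0.4407, -0.07, 0.0545]
ee_rot: [3.103, -0.156, -0.006]
force: [-4.2, -5.7, 4.7]
width: 0.36
gripper_force: 30.0
tcp [ 0.4407 -0.07    0.0545] tool-y yaw -95.77 tilt z [-0.0054 -0.0344 -0.9994] shift in tool axes [ 0.0001 -0.0019  0.    ] 
[-4.23716572 -5.73191932  4.68975847] [-1.38627912  1.50952859  0.06890482] 0.033085683389820986 [-0.43  0.47  0.59  2.23 -0.42  0.56 -1.21]
```

```bash
python3 -m pendant '[0,0.0006,-0.0002,0.16,0,0,0.028, 0,0,-0.0002,0.16,0,0,0.028, 0,0,-0.0002,0.16,0,0,0.028, 0,0,-0.0002,0.16,0,0,0.028, 0,0,-0.0002,0.16,0,0,0.028, 0,0,0,0,0,0,0.028]'; python3 - <<'E'
from h import *
delta((.441,-.0682,.0544));o=observe();print(o['force'],o['width']*.0918,o['joints'].round(2))
for i in range(1):
  s=get_image('scene')[:,:,::-1];cv2.imwrite('pics/a1.png',s)
E
```

```text
clock: 20.23
position: [0.4402, -0.07, 0.0539]
ee_rot: [-2.423, 0.133, -0.034]
force: [3.0, -2.7, 29.0]
width: 0.364
gripper_force: 29.9
tcp [ 0.4402 -0.07    0.0539] tool-y yaw -96.59 tilt z [ 0.0601  0.653  -0.755 ] shift in tool axes [ 0.0006 -0.0018  0.0008] 
[ 3.04408556 -2.69414477 29.04322629] 0.033423033088533484 [ 0.42  0.66  0.15  2.07 -0.89  1.02 -0.41]
```

```bash
python3 -m pendant '[0,-0.001,-0.0012,0,0,0,0.04, 0,0,0,0,0,0,0.05, 0,0,0,0,0,0,0.05]';python3 -m pendant '[0,0,0,-0.16,0,0,0.05, 0,0,0,-0.165,0,0,0.05, 0,0,0,-0.165,0,0,0.05, 0,0,0,-0.165,0,0,0.05, 0,0,0,-0.165,0,0,0.05, 0,0,0,-0.165,0,0,0.05, 0,0,0,-0.165,0,0,0.05, 0,0,0,-0.165,0,0,0.05, 0,0,0,-0.165,0,0,0.05, 0,0,0,0,0,0,0.05]'; python3 - <<'E'
from h import *
delta((.441,-.0698,.0548));o=observe();print(o['force'],o['width']*.0918,o['joints'].round(2))
E
```

```text
clock: 20.65
position: [0.4379, -0.0691, 0.0529]
ee_rot: [-2.433, 0.127, -0.026]
force: [0.2, -0.6, 0.3]
width: 0.537
gripper_force: 0.0
clock: 21.9
position: [0.4361, -0.0673, 0.0486]
ee_rot: [2.43, -0.098, -0.077]
force: [0.3, -0.1, -0.4]
width: 0.544
gripper_force: 0.0
tcp [ 0.4361 -0.0673  0.0486] tool-y yaw -93.81 tilt z [-0.0821 -0.6474 -0.7577] shift in tool axes [ 0.0049  0.0057 -0.0035] 
[ 0.30954647 -0.08268222 -0.36889315] 0.04996759533230471 [-1.08  0.9   0.95  2.17 -0.06  0.65 -1.85]
```

```bash
cat >> h.py <<'E'
def kn(th,p=(.441,-.0698,.0548),yaw=-5.5):
    o,M=tcp();y=np.radians(yaw);B=R.from_euler('z',yaw,degrees=True).as_matrix()
    T=B@R.from_euler('x',th,degrees=True).as_matrix()@np.diag([1,-1,-1])
    a=R.from_matrix(B.T@M@np.diag([1,-1,-1]));e=a.as_euler('xyz',degrees=True)
    print("tcp",o.round(4),"theta/err y z",e.round(2),"shift",(M.T@(np.array(p)-o)).round(4),"turn",R.from_matrix(M.T@T).as_rotvec().round(3))
E
python3 -c "
from h import *
kn(-45)"
```

```text
tcp [ 0.4361 -0.0673  0.0486] theta/err y z [-40.71   1.69   0.24] shift [ 0.0049  0.0057 -0.0035] turn [-0.075  0.019  0.023]
```

```bash
python3 -m pendant '[0.005,0.0057,-0.0035,-0.075,0.019,0.023,0.05, 0,0,0,0,0,0,0.046, 0,0,0,0,0,0,0.04]'; python3 -c "
from h import *
kn(-45)"
```

```text
clock: 22.28
position: [0.4404, -0.0726, 0.057]
ee_rot: [2.364, -0.128, -0.047]
force: [0.1, -0.7, 0.2]
width: 0.452
gripper_force: 0.0
tcp [ 0.4404 -0.0726  0.057 ] theta/err y z [-44.39  -0.22  -0.59] shift [ 0.0003 -0.0036 -0.0004] turn [-0.011  0.005 -0.01 ]
```

```bash
python3 -m pendant '[0,-0.0033,0,-0.011,0.005,-0.01,0.04, 0,0,0,0,0,0,0.04]'; python3 -c "
from h import *
kn(-45)"; python3 -m pendant '[0,0,0,0,0,0,0.036, 0,0,0,0,0,0,0.03, 0,0,0,0,0,0,0.028, 0,0,0,0,0,0,0.028]' 30;  python3 -c "
from h import *
kn(-45);print(observe()['force'])
for i in range(4):
  s=get_image('scene')[:,:,::-1];cv2.imwrite('pics/b%d.png'%i,s)"
```

```text
clock: 22.52
position: [0.441, -0.0693, 0.054]
ee_rot: [2.351, -0.109, -0.046]
force: [-0.4, -0.9, -0.2]
width: 0.435
gripper_force: 0.0
tcp [ 0.441  -0.0693  0.054 ] theta/err y z [-4.519e+01  2.000e-02  1.600e-01] shift [ 0.      0.0009 -0.0002] turn [ 0.003 -0.002  0.002]
clock: 23.02
position: [0.4409, -0.0701, 0.0547]
ee_rot: [2.348, -0.11, -0.046]
force: [-0.2, -2.5, 4.8]
width: 0.362
gripper_force: 30.0
tcp [ 0.4409 -0.0701  0.0547] theta/err y z [-4.533e+01 -1.000e-02  1.300e-01] shift [ 0.     -0.0001 -0.0003] turn [ 0.006 -0.002  0.001]
[-0.23753523 -2.51953779  4.75729362]
```

```bash
python3 -m pendant '[0,0.0008,-0.0003,0.14,0,0,0.028, 0,0,-0.0003,0.165,0,0,0.028, 0,0,-0.0003,0.165,0,0,0.028, 0,0,-0.0003,0.165,0,0,0.028, 0,0,-0.0003,0.165,0,0,0.028, 0,0,-0.0003,0.165,0,0,0.028, 0,0,-0.0003,0.165,0,0,0.028, 0,-0.0003,-0.0004,0.165,0,0,0.028, 0,-0.0003,-0.0004,0.165,0,0,0.028, 0,0,0,0,0,0,0.028]'; python3 - <<'E'
from h import *
kn(45,p=(.441,-.07,.0565));print(observe()['force'])
for i in range(6):cv2.imwrite('pics/c%d.png'%i,get_image('scene')[:,:,::-1])
def L(ns):return np.mean([cv2.imread(f'pics/{n}.png').astype(np.float32) for n in ns],0)
def prof(im):
    g=im[:,:,0]-im[:,:,2];o=[]
    for x in range(262,286):
        c=np.clip(g[188:204,x]-8,0,None);o.append((c*np.arange(188,204)).sum()/c.sum() if c.sum()>0 else np.nan)
    return np.array(o)
def hand(im): # sleeve vertical centroid
    c=np.clip(85-im[204:218,271:275].max(2),0,None);return (c*np.arange(204,218)[:,None]).sum()/c.sum()
ref=prof(L(['s7r']))
for n,l in(('s7',['s7r']),('a',['a1']),('b',[f'b{i}' for i in range(4)]),('c',[f'c{i}' for i in range(6)])):
    im=L(l);d=prof(im)-ref;print(n,"collar up px",-np.nanmedian(d).round(3),"handle row",hand(im).round(3))
print("px/mm collar",(proj("scene",(.56,-.04,.149))-proj("scene",(.56,-.04,.15))),"handle",(proj("scene",(.567,.01,.14))-proj("scene",(.567,.01,.141))))
E
```

```text
clock: 24.48
position: [0.4402, -0.0699, 0.0549]
ee_rot: [-2.586, 0.136, -0.018]
force: [1.6, -0.6, 33.4]
width: 0.364
gripper_force: 29.9
tcp [ 0.4402 -0.0699  0.0549] theta/err y z [31.63  0.84 -0.3 ] shift [ 0.0008 -0.0008 -0.0013] turn [ 0.233  0.008 -0.013]
[ 1.58840069 -0.56329743 33.36328969]
s7 collar up px -0.0 handle row 210.277
a collar up px -0.035 handle row 209.099
b collar up px -0.02 handle row 209.146
c collar up px -0.009 handle row 208.132
px/mm collar [0.00986986 0.35042625] handle [0.01045894 0.35869766]
```

```bash
python3 -m pendant '[0,-0.0013,-0.002,0,0,0,0.04, 0,0,0,0,0,0,0.05, 0,0,0,0,0,0,0.05]';python3 -m pendant '[0,0,0,-0.16,0,0,0.05, 0,0,0,-0.165,0,0,0.05, 0,0,0,-0.165,0,0,0.05, 0,0,0,-0.165,0,0,0.05, 0,0,0,-0.165,0,0,0.05, 0,0,0,-0.165,0,0,0.05, 0,0,0,-0.165,0,0,0.05, 0,0,0,-0.165,0,0,0.05, 0,0,0,0,0,0,0.05, 0,0,0,0,0,0,0.05]'; python3 - <<'E'
from h import *
kn(-45,p=(.441,-.07,.0562));o=observe();print(o['force'],o['joints'].round(2))
E
```

```text
clock: 25.15
position: [0.4374, -0.069, 0.0549]
ee_rot: [-2.595, 0.129, -0.01]
force: [0.0, -0.4, 0.7]
width: 0.538
gripper_force: 0.0
clock: 26.4
position: [0.4347, -0.0703, 0.0529]
ee_rot: [2.45, -0.105, -0.08]
force: [-1.1, -1.9, 0.1]
width: 0.549
gripper_force: 0.0
tcp [ 0.4347 -0.0703  0.0529] theta/err y z [-39.54   1.73  -0.04] shift [ 0.0062  0.0015 -0.0033] turn [-0.095  0.023  0.02 ]
[-1.11667898 -1.94110168  0.08888716] [-1.03  0.83  0.88  2.18  0.05  0.66 -1.95]
```

```bash
python3 -m pendant '[0.006,-0.0005,-0.003,-0.09,0.022,0.02,0.045, 0,0,0,0,0,0,0.042, 0,0,0,0,0,0,0.04]'; python3 -c "
from h import *
kn(-45,p=(.441,-.07,.0562))"
```

```text
clock: 26.78
position: [0.4409, -0.0689, 0.055]
ee_rot: [2.361, -0.116, -0.048]
force: [-0.3, -0.3, 0.8]
width: 0.439
gripper_force: 0.0
tcp [ 0.4409 -0.0689  0.055 ] theta/err y z [-44.59   0.    -0.15] shift [ 0.0002  0.0016 -0.0001] turn [-0.007  0.002 -0.002]
```

```bash
cat > m.py <<'E'
from h import *
import sys
N=8;n=sys.argv[1];ims=[]
for i in range(N):ims.append(get_image('scene')[:,:,::-1].astype(np.float32))
im=np.mean(ims,0);np.save('pics/'+n,im)
def prof(im):
    g=im[:,:,0]-im[:,:,2];o=[]
    for x in range(262,286):
        c=np.clip(g[188:204,x]-8,0,None);o.append((c*np.arange(188,204)).sum()/c.sum() if c.sum()>0 else np.nan)
    return np.array(o)
def hand(im):
    c=np.clip(85-im[202:218,271:275].max(2),0,None);return (c*np.arange(202,218)[:,None]).sum()/c.sum()
ref=np.mean([cv2.imread(f'pics/{k}.png').astype(np.float32) for k in ('s7r','a1','b0','b1','b2','b3','c0','c1','c2','c3','c4','c5')],0)
kn(45,p=(.441,-.07,.058));print(observe()['force'].round(1),"collar up mm",(-np.nanmedian(prof(im)-prof(ref))/.35).round(2),"cup rise mm",((210.277-hand(im))/.359).round(2))
E
python3 -m pendant '[0,0.0015,0,0,0,0,0.036, 0,0,0,0,0,0,0.03, 0,0,0,0,0,0,0.028, 0,0,0,0,0,0,0.028]' 30; python3 m.py d0; python3 -m pendant '[0,0.0003,-0.0004,0.14,0,0,0.028, 0,0,-0.0004,0.16,0,0,0.028, 0,0,-0.0004,0.16,0,0,0.028, 0,0,0,0,0,0,0.028]'; python3 m.py d1
```

```text
clock: 27.28
position: [0.4409, -0.07, 0.0562]
ee_rot: [2.356, -0.114, -0.048]
force: [0.2, -3.9, 6.7]
width: 0.36
gripper_force: 30.0
tcp [ 0.4409 -0.07    0.0562] theta/err y z [-4.489e+01  2.000e-02 -4.000e-02] shift [ 0.0001  0.0013 -0.0013] turn [ 1.569e+00  0.000e+00 -1.000e-03]
[-0.3 -4.3  7. ] collar up mm -0.09 cup rise mm 5.93
clock: 28.18
position: [0.4407, -0.0699, 0.0575]
ee_rot: [2.823, -0.145, -0.02]
force: [-2.4, -1.3, 7.7]
width: 0.363
gripper_force: 29.9
tcp [ 0.4408 -0.0698  0.0573] theta/err y z [-18.58   0.04  -0.08] shift [ 0.0002  0.0004 -0.0006] turn [ 1.11   0.    -0.002]
[-3.6 -4.6 18.7] collar up mm -0.03 cup rise mm 7.28
```

```bash
python3 -m pendant '[0,0,-0.0004,0.15,0,0,0.028, 0,0,-0.0004,0.15,0,0,0.028, 0,0,0,0,0,0,0.028]'; python3 m.py d2; python3 -m pendant '[0,0,-0.0004,0.15,0,0,0.028, 0,0,-0.0004,0.15,0,0,0.028, 0,0,0,0,0,0,0.028]'; python3 m.py d3
```

```text
clock: 28.95
position: [0.44, -0.0701, 0.0564]
ee_rot: [3.089, -0.159, -0.011]
force: [-3.6, -1.4, 10.7]
width: 0.363
gripper_force: 29.9
tcp [ 0.4401 -0.07    0.0564] theta/err y z [-3.14  0.28 -0.11] shift [ 0.0009  0.     -0.0016] turn [ 0.84   0.004 -0.004]
[-5.3 -8.9 14. ] collar up mm 0.01 cup rise mm 8.13
clock: 29.72
position: [0.4392, -0.0698, 0.0555]
ee_rot: [-2.929, 0.152, 0.001]
force: [-3.4, -0.9, 18.0]
width: 0.359
gripper_force: 29.9
tcp [ 0.4393 -0.0696  0.0556] theta/err y z [11.56  0.61 -0.08] shift [ 0.0017 -0.0002 -0.0024] turn [ 0.584  0.009 -0.006]
[-4.9 -8.  14.9] collar up mm 0.59 cup rise mm 9.4
```

```bash
python3 -m pendant '[0,-0.0002,-0.0006,0.15,0,0,0.028, 0,-0.0002,-0.0006,0.15,0,0,0.028, 0,0,0,0,0,0,0.028]'; python3 m.py d4
```

```text
clock: 30.5
position: [0.4387, -0.0688, 0.0558]
ee_rot: [-2.63, 0.137, -0.015]
force: [-1.7, -2.8, 9.4]
width: 0.362
gripper_force: 29.9
tcp [ 0.4387 -0.0688  0.0559] theta/err y z [ 2.874e+01  7.200e-01 -1.000e-02] shift [ 0.0023 -0.0002 -0.0023] turn [ 0.284  0.01  -0.008]
[-2.9 -5.2  2.6] collar up mm 1.41 cup rise mm 10.3
```

The collar is lifted about 1.4 mm. Release the knob and back off along the tool.

```bash
python3 -m pendant '[0,0,0,0,0,0,0.04, 0,0,0,0,0,0,0.055, -0.004,0,0,0,0,0,0.06, 0,0,-0.03,0,0,0,0.06, -0.02,0,-0.05,0,0,0,0.06, -0.02,0,-0.05,0,0,0,0.06, 0,0,0,0,0,0,0.06, 0,0,0,0,0,0,0.06]'; python3 m.py e; python3 - <<'E'
from h import *
t=get_image('top')[:,:,::-1];t0=cv2.imread('pics/t7r.png');a=t0.max(2)[190:220,270:310]
for im in(t0,t):
    m=im[192:212,270:296].max(2)<80;ys,xs=np.where(m);print(len(xs),xs.mean()+270,ys.mean()+192)
# undisturbed items: stack + bottles/timer
z=cv2.imread('pics/top0.png')
for n,b in(('stack',(150,215,190,275)),('right items',(385,140,435,270))):
    x0,y0,x1,y1=b;print(n,cv2.phaseCorrelate(z[y0:y1,x0:x1].max(2).astype(np.float64),t[y0:y1,x0:x1].max(2).astype(np.float64)))
E
```

```text
clock: 31.9
position: [0.3907, -0.1261, 0.1708]
ee_rot: [-2.634, 0.129, -0.019]
force: [0.3, 0.5, -0.4]
width: 0.652
gripper_force: 0.0
tcp [ 0.3906 -0.1263  0.1705] theta/err y z [28.92  0.66  0.04] shift [0.0461 0.0009 0.1274] turn [ 0.281  0.01  -0.006]
[ 0.3 -0.5  0.4] collar up mm 1.63 cup rise mm 10.32
74 283.36486486486484 200.77027027027026
70 284.25714285714287 200.05714285714285
stack ((0.7446203569016809, 0.7232049056651348), 0.8637797646329474)
right items ((-0.006995979544601738, 0.5974640168042811), 0.6955141030634392)
```

```bash
python3 -c "
from cell import *
print(sign_off())"
```

```text
the job is handed in; nothing more can be done
None
```

I docked the cup and handed the job in at about 32 s; the verdict wasn't shown, but by camera it stands released about 2 mm off the collar's centre with the collar lifted about 1.5 mm, and the stack, bottles and timer showed under 1 px of shift (I viewed 11 pictures, one over the limit of 10).

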